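# Turn the mug carousel and hang up the drained mug

## Task

Turn the mug carousel until its empty arm points straight at the front edge of the worktop (towards the robot's side). Then take the white mug out of the sloping drainer, from under the board, and hang it by its handle on that empty arm. Leave it hanging there quietly, with the arm still facing the front, and do not shift or knock over the things standing around.

Things in the scene. Friction and masses are not known exactly. Their poses are not given: they have to be found in the camera images.
- tree_foot: Foot of the mug carousel, a fixed dark steel disc of 150 mm diameter; origin at the centre of its underside on the worktop. The column stands on it; its axes are the world's (x away from the robot, y left).
- head (a point): Point on the turning axis of the carousel's head, 140 mm above the worktop; x along the empty arm (seen from above), z up. Wooden hub of 32 mm diameter, its top 55 mm above this point. Three round steel arms, 10 mm thick, 120 degrees apart, leave the hub at radius 14 mm, 32 mm above this point, and rise 15 degrees outwards to ball tips at radius 130 mm, 63 mm above it.
- tree_head (a joint): Angle of the head in rad, counter-clockwise seen from above; 0: the empty arm points straight away from the robot (+x); +pi or -pi: at the front edge (-x). It turns both ways, as far as two pi from 0; it is stiff (0.16 N m) and stays where it is left. Push an arm sideways to turn it.
- empty_mid (a point): Point on the axis of the empty arm, 88 mm from the turning axis: the middle of the arm, where the mug should hang. The other two arms, 120 degrees either way, each carry a mug like the task's mug, swinging, 68 mm from the axis; its body hangs 23 to 81 mm below the arm, its handle goes round the arm.
- mug_centre (a point): Centre of the white mug to hang (about 160 g, 58 mm outside diameter, almost a cylinder, 85 mm high), on its axis half-way up. z along its axis to the mouth, y to its handle, x across. It rests in the drainer leaning 40 degrees from vertical, mouth up and to the drainer's open front, handle on the upper rear side.
- mug_hole (a point): Centre of the hole in the mug's handle, 43 mm from the mug's axis and 45 mm above its underside; axes as for mug_centre, the hole goes through along x and measures 28 mm (from the wall outwards, y) by 39 mm (z). The handle is a round bar of 10 mm diameter whose outside lies 67 mm from the axis.
- drainer: Fixed drainer, foot 170 x 100 mm; origin under its seat, on the worktop; -x is its open front. The mug's underside stands 42 mm up on a seat tilted 40 degrees; the mug leans frontwards on two 8 mm wire rails, 38 mm apart, reaching 38 mm up its side, so first draw it 45 mm along its axis, then to the front. Back plate at x = +75 mm.
- shelf_front (a point): Middle of the lower front edge of the drainer's wooden board (120 mm wide, 10 mm thick, 212 mm above the worktop, reaching from here 128 mm to the rear over the mug; a jar and a shaker stand on it). It keeps a vertical tool away from the mug.
- lemon: The lemon, a bystander to be left where it is.
- garlic: The garlic bulb, a bystander to be left where it is.
- serving_spoon: The spoon, a bystander to be left where it is.
- jar_turmeric: The spice jar on the drainer's board, a bystander to be left where it is.
- shaker: The shaker on the drainer's board, a bystander to be left where it is.

How it is judged:
By the outcome, as a careful person would: the job done as asked, in the order asked, and still so for the second after the job is handed in, with the robot touching nothing.
It also fails if it takes over 72 s, if anything falls off the work surface, if the arm or the gripper's body presses on something with over 40 N, if the wrist force passes 120 N, or if a joint passes its speed limit or range.

## Robot

A 7-joint arm with a two-finger parallel gripper is mounted at the origin on a cart in front of the work surface, level with it; the furniture and walls round the work are solid. World frame = base frame: x ahead of the robot, y to its left, z up, the work surface at z = 0. Lengths are in m, angles in rad, forces in N, time in s.
With the tool pointing down it reaches from about 0.425 to 0.925 m from the base axis. Payload 6.8 kg.
Tool frame: the origin (TCP) lies between the finger pads; the fingertips stand 11 mm ahead of it and the grasp point (between the pads) lies 8 mm behind it; x points along the fingers, z is the direction in which the jaws open and shut, and the axes are right-handed (so a half turn about x gives the same grasp; the last joint's range is limited). The gripper opens to 88 mm and grips with 3 to 60 N. Pads are 20 mm wide; open, the fingers measure 115 mm over their backs; the gripper's body (75 mm by 178 mm) begins 61 mm behind the grasp point.
Start: joints at [1.034, 0.477, 0.022, 1.555, -0.011, 1.109, -0.083], TCP at [0.281, -0.614, 0.234] pointing down, gripper open.
Joint ranges: [-2.96, 2.96], [-0.34, 2.1], [-1.41, 1.46], [0.24, 2.44], [-1.37, 4.51], [0.17, 1.92], [-2.96, 2.96]. Speed limits (rad/s): [2.39, 2.39, 3.14, 3.14, 3.14, 3.14, 3.14].

## Interface

Orientations are given as a unit quaternion [w, x, y, z].
In Python, from cell import monitor, imaging, job gives the robot as it stands.
- The arm moves only by the tool step_arm, never from a script. Its arguments are lists of equal length, an entry for each row: "linear": the shift along the tool's x, y, z in m, a list of three; "roll": the turn about the tool's x in rad; "fingers": the closure in counts, from 0 (fully open) to 255 (shut). A call has 1 to 20 rows; each row shifts and turns the commanded pose from where the row before left it, along the tool's axes as they then stand; what a row does not reach is not made up. A row lasts 1/10 s, in which the tool goes at most 50 mm and 8.59 degrees, less where a joint would pass 70% of its speed; a pose out of reach is approached as far as the arm can. A call with a gripper value outside its range is refused whole. The fingers move at their own pace and stop on an object; "squeeze" is the grip in N (left out, the last holds). Time passes only in rows, so rows that do not move let the fingers close. It gives the time, the measured TCP pose, the force and the opening at its end, in the units of the state.
- monitor.get_obs(): the state, without advancing time (a new reading comes with each control period).
- imaging.capture(name): name is "scene" or "top" or "wrist"; returns the picture (400x640x3 uint8, red, green, blue); there is no depth.
- imaging.camera_model(name): a dict with "camera_matrix" (3x3 intrinsics, pixels), "xyz" and "attitude" of the camera in the world. Camera axes: x right, y down, z forward; pixel columns grow to the right and rows downward; lengths in m; the calibration is good to about 2 mm. A picture is of the moment at which its call begins: read the wrist's pose just before it. camera_model takes no time and is no camera call; for the wrist camera it gives the pose at the moment of the call.
- job.hand_in(): hands the job in, once; it reports no verdict.
The state is a dict: "t": time; "qpos": joint angles; "joint_velocities": joint speeds; "tau": joint torques, N m; "position": TCP position; "eef_rot": TCP orientation; "force": force on the tool from outside, world axes, zero at the start; "wrist_torque": the same for the moment, N m; "opening": opening from 0.0 (shut) to 1.0 (fully open).
Only numpy, scipy, OpenCV 4.12 (cv2) and the standard library are available. Lean on these libraries where they do the work, as an engineer would, in place of code of your own. Each camera call takes 0.05 s, during which the arm holds its last target. There are 200 camera calls.

## Working session

There is one attempt and no reset: what is moved stays moved. The work goes in short steps, Python scripts to look and compute and a tool call to move; the robot and the scene stay as the last step left them, time stands still between calls to the robot, and variables do not carry over. Pictures are saved under pics/ and viewed, about 8 in all and at most 12, crops included, and the job is handed in when it is done.

Besides the shell and the picture viewer there is one more tool, called after "Request:" by a JSON object that holds its "fn" and its "kwargs". step_arm: Moves the arm, as the interface text tells. Its arguments: {"type":"object","properties":{"linear":{"type":"array","items":{"type":"array","items":{"type":"number"}}},"roll":{"type":"array","items":{"type":"number"}},"fingers":{"type":"array","items":{"type":"number"}},"squeeze":{"type":"number"}},"required":["linear","roll","fingers"]}

```bash
ls; mkdir -p pics; python3 - <<'E'
from cell import monitor, imaging, job
import cv2,numpy as np
o=monitor.get_obs();print({k:np.round(v,3) for k,v in o.items()})
for n in("scene","top"):
    m=imaging.camera_model(n);print(n,m)
    cv2.imwrite(f"pics/{n}1.png",imaging.capture(n)[:,:,::-1])
print(imaging.camera_model("wrist"))
E
```

```text
pics
{'t': np.float64(0.0), 'qpos': array([ 1.034,  0.478,  0.022,  1.556, -0.011,  1.109, -0.083]), 'joint_velocities': array([ 0.002, -0.001,  0.001,  0.002,  0.   ,  0.   ,  0.001]), 'tau': array([ 0.0000e+00, -5.8285e+01,  1.5350e+00, -2.7260e+01, -5.4000e-02,
        1.7000e-02,  0.0000e+00]), 'position': array([ 0.28 , -0.613,  0.233]), 'eef_rot': array([ 0.594,  0.382,  0.595, -0.382]), 'force': array([ 0.11 ,  0.585, -0.268]), 'wrist_torque': array([ 0.041,  0.043, -0.005]), 'opening': np.float64(1.0)}
scene {'camera_matrix': array([[432.53519713,   0.        , 315.00019089],
       [  0.        , 432.53519713, 200.43042099],
       [  0.        ,   0.        ,   1.        ]]), 'xyz': array([0.13114883, 0.72446225, 0.69764433]), 'attitude': array([ 0.15584647, -0.31502883,  0.84283694, -0.40754707])}
top {'camera_matrix': array([[502.65415115,   0.        , 330.12250986],
       [  0.        , 502.65415115, 203.27653735],
       [  0.        ,   0.        ,   1.        ]]), 'xyz': array([0.37904773, 0.21352684, 1.23224829]), 'attitude': array([-0.05892714,  0.71005743, -0.69903928,  0.0607464 ])}
{'camera_matrix': array([[334.43129102,   0.        , 317.43278813],
       [  0.        , 334.43129102, 201.30073747],
       [  0.        ,   0.        ,   1.        ]]), 'xyz': array([ 0.34113631, -0.5862086 ,  0.38346694]), 'attitude': array([ 0.10387532,  0.83479037, -0.5364561 , -0.0674523 ])}
```

View pics/scene1.png

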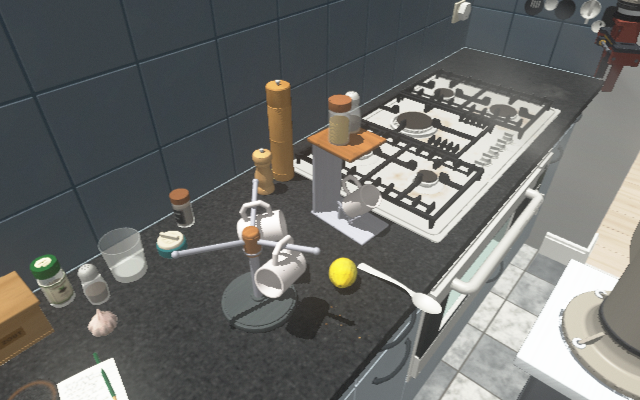

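View pics/top1.png

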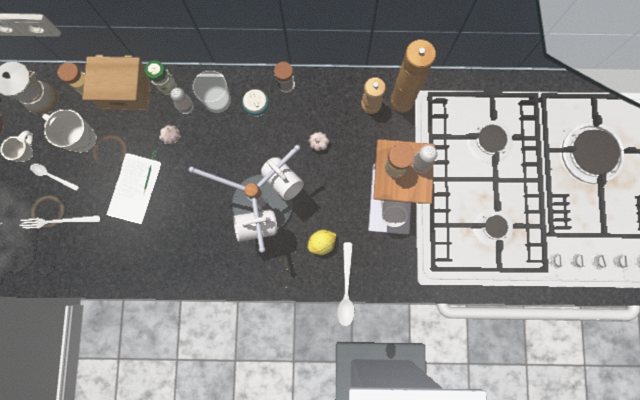

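The empty arm points left (top view: hub at (251,190), tip at (192,169)). The drainer has its board at about (404,171) and its open front roughly towards the robot, and the spoon and lemon lie between the two. I'll zoom in on both views.

```bash
cat > h.py <<'E'
import numpy as np,cv2
from scipy.spatial.transform import Rotation as R
from cell import monitor,imaging
def rot(q): return R.from_quat(np.roll(q,-1))
def ray(n,uv,m=None):
    m=m or imaging.camera_model(n); K=m["camera_matrix"]
    return m["xyz"],rot(m["attitude"]).apply(np.linalg.inv(K)@[uv[0],uv[1],1])
def onz(n,uv,z,m=None):
    p,d=ray(n,uv,m); return p+d*(z-p[2])/d[2]
def proj(n,P,m=None):
    m=m or imaging.camera_model(n)
    c=rot(m["attitude"]).inv().apply(np.atleast_2d(P)-m["xyz"]); q=(m["camera_matrix"]@c.T).T
    return q[:,:2]/q[:,2:]
def tri(a,b):  # a,b=(name,uv)
    (p,d),(q,e)=ray(*a),ray(*b); s=np.linalg.lstsq(np.c_[d,-e],q-p,rcond=None)[0]
    x,y=p+d*s[0],q+e*s[1]; return (x+y)/2,np.linalg.norm(x-y)
E
python3 - <<'E'
from h import *
for n,uv,z in [("top",(251,190),.195),("top",(192,169.5),.203),("top",(297.5,148.5),.203),("top",(261,249.5),.203)]: print(n,uv,onz(n,uv,z).round(3))
for n,uv,z in [("scene",(250.5,233),.195),("scene",(176,254),.203),("scene",(316,251),.203),("scene",(254,184),.203)]: print(n,uv,onz(n,uv,z).round(3))
a=cv2.imread("pics/top1.png");b=cv2.imread("pics/scene1.png")
A=cv2.resize(a[120:270,350:450],None,fx=4,fy=4,interpolation=2)
B=cv2.resize(b[80:255,290:400],None,fx=3.43,fy=3.43,interpolation=2)[:600]
cv2.imwrite("pics/c.png",np.hstack([A,B[:600,:400]]))
E
```

```text
top (251, 190) [0.582 0.379 0.195]
top (192, 169.5) [0.622 0.503 0.203]
top (297.5, 148.5) [0.672 0.283 0.203]
top (261, 249.5) [0.457 0.352 0.203]
scene (250.5, 233) [0.577 0.387 0.195]
scene (176, 254) [0.624 0.504 0.203]
scene (316, 251) [0.458 0.352 0.203]
scene (254, 184) [0.67  0.293 0.203]
```

View pics/c.png

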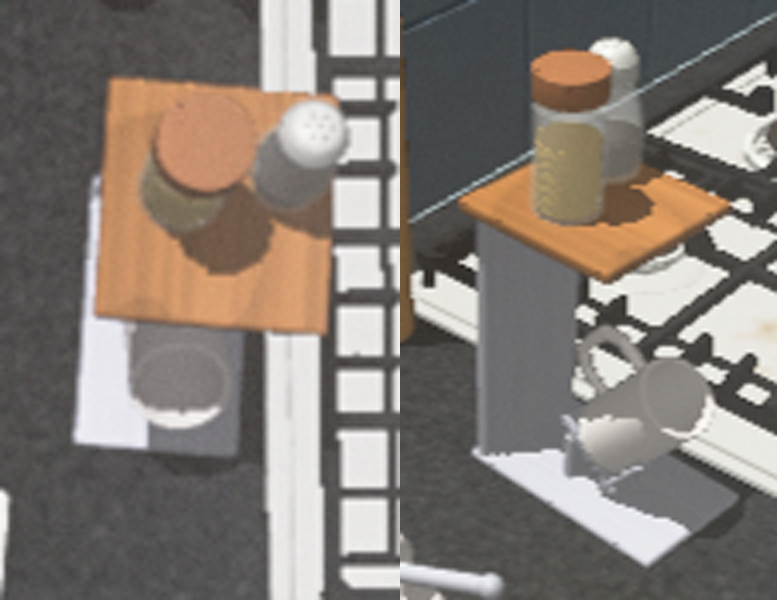

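```bash
python3 - <<'E'
from h import *
T=lambda u,v:(u/4+350,v/4+120); S=lambda u,v:((u-400)/3.43+290,v/3.43+80)
print("board top"); 
for p in[(95,317),(325,333),(110,79),(338,95)]: print(onz("top",T(*p),.222).round(3))
for p in[(460,205),(605,278),(730,205)]: print(" s",onz("scene",S(*p),.222).round(3))
print("foot")
for p in[(75,443),(237,455)]: print(onz("top",T(*p),.005).round(3))
for p in[(475,455),(645,565),(738,493)]: print(" s",onz("scene",S(*p),.005).round(3))
print("mouth top: left,right,front", [onz("top",T(*p),z).round(3) for p,z in [((132,380),.107),((228,380),.107),((182,428),.088)]])
print("handle tip scene",onz("scene",S(598,327),.13))
E
```

```text
board top
[0.562 0.123 0.222]
[0.555 0.006 0.222]
[0.688 0.116 0.222]
[ 0.681 -0.003  0.222]
 s [0.682 0.123 0.222]
 s [0.561 0.131 0.222]
 s [0.553 0.013 0.222]
foot
[0.522 0.116 0.005]
[0.516 0.017 0.005]
 s [0.686 0.108 0.005]
 s [0.524 0.12  0.005]
 s [0.518 0.018 0.005]
mouth top: left,right,front [array([0.547, 0.092, 0.107]), array([0.547, 0.038, 0.107]), array([0.522, 0.061, 0.088])]
handle tip scene [0.61161806 0.06616276 0.13      ]
```

Measurements so far:
- **Carousel:** hub at about (0.583, 0.381), empty arm at about 72.5°, so it needs about +107.5°.
- **Drainer:** origin at about (0.602, 0.065), yaw −3.4°.
- **Board:** front edge at x = 0.559.

I'll do the carousel first, going round the board to straddle the empty arm.

Request:
{"fn": "step_arm", "kwargs": {"linear": [[-0.016,0,0],[-0.016,0,0],[-0.016,0,0],[-0.016,0,0],[-0.016,0,0],[-0.016,0,0],[0,0.0414,0],[0,0.0414,0],[0,0.0414,0],[0,0.0414,0],[0,0.0414,0],[0,0.0414,0],[0,0.0414,0],[0,0.0414,0],[0,0.0414,0],[0,0.0414,0],[0,0.0414,0],[0,0.0414,0],[0,0.0414,0],[0,0,0]], "roll": [-0.14,-0.14,-0.14,-0.14,-0.14,-0.14,0,0,0,0,0,0,0,0,0,0,0,0,0,0], "fingers": [0,0,0,0,0,0,0,0,0,0,0,0,0,0,0,0,0,0,0,0], "squeeze": 30}}

```text
t: 2.1
position: [0.4419, -0.0943, 0.3299]
eef_rot: [0.7, 0.104, 0.699, -0.103]
force: [0.4, -1.3, -0.1]
opening: 1.0
```

Request:
{"fn": "step_arm", "kwargs": {"linear": [[0,0.042,-0.012],[0,0.042,-0.012],[0,0.042,-0.012],[0,0.042,-0.012],[0,0.042,-0.012],[0,0.042,-0.012],[0,0.042,-0.012],[0,0.042,-0.012],[0,0.0395,0.012],[0,0.0395,0.012],[0,0.0395,0.012],[0,0.0395,0.012],[0,0.0395,0.012],[0,0.0395,0.012],[0,0.0395,0.012],[0,0,0],[0,0,0]], "roll": [0,0,0,0,0,0,0,0,0,0,0,0,0,0,0,0,0], "fingers": [0,0,0,0,0,0,0,0,0,0,0,0,0,0,0,0,0]}}

```text
t: 3.8
position: [0.6115, 0.4883, 0.3278]
eef_rot: [0.698, 0.106, 0.7, -0.107]
force: [-0.0, -0.5, 0.3]
opening: 0.998
```

Request:
{"fn": "step_arm", "kwargs": {"linear": [[0.03,0,0.004],[0.03,0,0],[0.03,0,0],[0.03,0,0],[0.018,0,0],[0,0,0],[0,0,0],[0,0,0],[0,0,0],[0,0,0],[0,0,0],[0,0,0]], "roll": [0,0,0,0,0,0,0,0,0,0,0,0], "fingers": [0,0,0,0,0,200,200,200,200,200,200,200]}}

```text
t: 5.0
position: [0.6153, 0.4872, 0.1919]
eef_rot: [0.699, 0.106, 0.699, -0.106]
force: [-0.1, -0.2, -0.5]
opening: 0.401
```

```bash
python3 - <<'E'
from h import *
o=monitor.get_obs();print(o["qpos"].round(3),o["position"].round(4),o["opening"])
a=imaging.capture("wrist")[:,:,::-1];b=imaging.capture("top")[:,:,::-1];
cv2.imwrite("pics/w2.png",np.vstack([cv2.resize(a,(480,300)),cv2.resize(b[80:280,130:450],(480,300))]))
E
```

```text
[-0.36   0.798 -0.718  1.241  0.513  1.283 -1.367] [0.6153 0.4872 0.1919] 0.4012019497011706
```

View pics/w2.png

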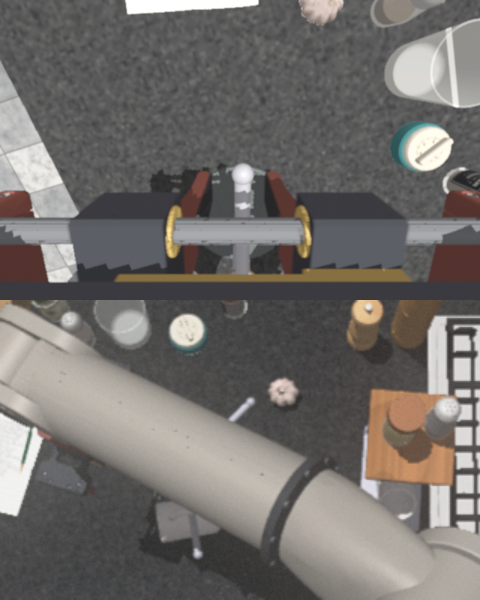

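The arm is centred between the fingers, which are still closing. I'll swing the first 50° now.

Request:
{"fn": "step_arm", "kwargs": {"linear": [[0,0,0],[0,0,0],[0,0,0],[0,0,0],[0,-0.0004,-0.0097],[0,-0.0004,-0.0097],[0,-0.0004,-0.0097],[0,-0.0004,-0.0097],[0,-0.0004,-0.0097],[0,-0.0004,-0.0097],[0,-0.0004,-0.0097],[0,-0.0004,-0.0097],[0,-0.0004,-0.0097],[0,-0.0004,-0.0097],[0,0,0]], "roll": [0,0,0,0,-0.0873,-0.0873,-0.0873,-0.0873,-0.0873,-0.0873,-0.0873,-0.0873,-0.0873,-0.0873,0], "fingers": [200,200,200,200,200,200,200,200,200,200,200,200,200,200,200]}}

```text
t: 6.6
position: [0.5215, 0.4743, 0.1918]
eef_rot: [0.678, -0.2, 0.678, 0.199]
force: [0.6, -0.0, -0.5]
opening: 0.216
```

Request:
{"fn": "step_arm", "kwargs": {"linear": [[0,-0.0004,-0.0092],[0,-0.0004,-0.0092],[0,-0.0004,-0.0092],[0,-0.0004,-0.0092],[0,-0.0004,-0.0092],[0,-0.0004,-0.0092],[0,-0.0004,-0.0092],[0,-0.0004,-0.0092],[0,-0.0004,-0.0092],[0,-0.0004,-0.0092],[0,-0.0004,-0.0092],[0,-0.0004,-0.0092],[0,0,0],[0,0,0],[0,0,0],[0,0,0]], "roll": [-0.083,-0.083,-0.083,-0.083,-0.083,-0.083,-0.083,-0.083,-0.083,-0.083,-0.083,-0.083,0,0,0,0], "fingers": [200,200,200,200,200,200,200,200,200,200,200,200,250,250,250,250], "squeeze": 15}}

```text
t: 8.2
position: [0.4715, 0.3819, 0.1917]
eef_rot: [0.501, -0.499, 0.501, 0.498]
force: [0.1, 0.5, -0.6]
opening: 0.112
```

```bash
python3 - <<'E'
from h import *
o=monitor.get_obs();print(o["qpos"].round(3),o["position"].round(4),o["eef_rot"].round(3),o["opening"])
E
```

```text
[ 0.03   0.718 -1.209  1.713  0.713  1.227  0.207] [0.4715 0.3819 0.1917] [ 0.501 -0.499  0.501  0.498] 0.1117339375845428
```

Opening is 9.8 mm, so the fingers are holding the arm at y = 0.382, straight in front of the hub. I'll release, rise and clear the view.

Request:
{"fn": "step_arm", "kwargs": {"linear": [[0,0,0],[0,0,0],[0,0,0],[-0.02,0,0],[-0.04,0,0],[-0.04,0,0],[-0.04,0,0],[0,0.002,-0.04],[0,0.002,-0.04],[0,0.002,-0.04],[0,0.002,-0.04],[0,0.002,-0.04],[0,0.002,-0.04],[0,0.002,-0.04],[0,0.002,-0.04],[0,0.002,-0.04],[0,0.002,-0.04],[0,0.002,-0.04],[0,0.002,-0.04],[0,0,0]], "roll": [0,0,0,0,0,0,0,0,0,0,0,0,0,0,0,0,0,0,0,0], "fingers": [160,160,160,160,160,160,160,0,0,0,0,0,0,0,0,0,0,0,0,0]}}

```text
t: 10.2
position: [0.445, -0.1036, 0.3323]
eef_rot: [0.503, -0.497, 0.503, 0.497]
force: [0.3, -0.5, 0.0]
opening: 0.997
```

```bash
python3 - <<'E'
from h import *
o=monitor.get_obs();print(o["qpos"].round(3),o["position"].round(4),o["eef_rot"].round(3),o["opening"])
b=imaging.capture("top")[:,:,::-1];c=imaging.capture("scene")[:,:,::-1]
cv2.imwrite("pics/t3.png",np.hstack([cv2.resize(b[110:290,190:310],(400,600),interpolation=2),cv2.resize(c[160:340,150:270+0],(400,600),interpolation=2)]))
E
```

```text
[ 1.317  0.215 -1.355  1.861  0.223  1.241  1.452] [ 0.445  -0.1036  0.3323] [ 0.503 -0.497  0.503  0.497] 0.9970564696674732
```

View pics/t3.png

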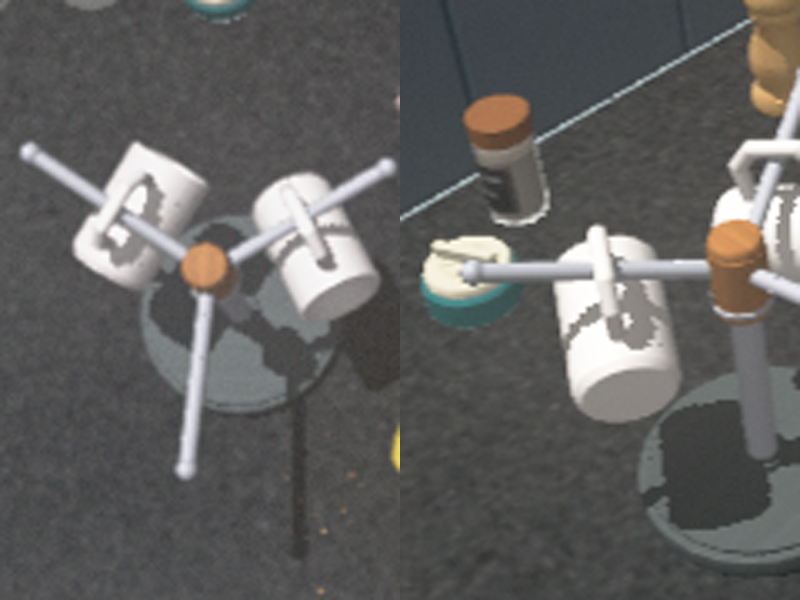

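```bash
python3 - <<'E'
from h import *
t=[onz("top",uv,.203) for uv in[(245.8,251),(199,155),(306.4,159.8)]]
c=np.mean(t,0);print(c.round(4),[np.degrees(np.arctan2(*(p-c)[1::-1])).round(1) for p in t],[np.linalg.norm((p-c)[:2]).round(3) for p in t])
E
```

```text
[0.585 0.379 0.203] [np.float64(178.3), np.float64(58.2), np.float64(-61.6)] [np.float64(0.132), np.float64(0.131), np.float64(0.131)]
```

Request:
{"fn": "step_arm", "kwargs": {"linear": [[-0.05,0,0],[-0.05,0,0],[-0.05,0,0],[-0.05,0,0],[-0.05,0,0],[-0.05,0,0],[-0.05,0,0],[-0.05,0,0]], "roll": [0,0,0,0,0,0,0,0], "fingers": [0,0,0,0,0,0,0,0]}}

```text
t: 11.1
position: [0.4528, -0.0948, 0.6352]
eef_rot: [0.493, -0.497, 0.507, 0.503]
force: [0.3, -1.2, -1.5]
opening: 0.999
```

```bash
python3 - <<'E'
from h import *
o=monitor.get_obs();print(o["qpos"].round(3),o["position"].round(4),o["eef_rot"].round(3),o["opening"])
E
```

```text
[ 0.952  0.098 -0.98   1.223  0.094  1.883  1.574] [ 0.4528 -0.0948  0.6352] [ 0.493 -0.497  0.507  0.503] 0.9994644538005664
```

The carousel's empty arm measures 178–179° (about 1° off), which is good. Vertical fingers can't get under the board, so I'm testing what the reach limit does to the tool's tilt.

Request:
{"fn": "step_arm", "kwargs": {"linear": [[-0.05,0,0],[-0.05,0,0],[-0.05,0,0],[-0.05,0,0],[-0.05,0,0],[-0.05,0,0]], "roll": [0,0,0,0,0,0], "fingers": [0,0,0,0,0,0]}}

```text
t: 11.7
position: [0.4615, -0.0921, 0.6599]
eef_rot: [0.488, -0.509, 0.511, 0.491]
force: [0.3, -0.1, 1.0]
opening: 0.999
```

```bash
cat >> h.py <<'E'
def st():
    o=monitor.get_obs();r=rot(o["eef_rot"]).as_matrix()
    print(round(o["t"],2),o["qpos"].round(3),o["position"].round(4),"x",r[:,0].round(3),"z",r[:,2].round(3),o["opening"].round(3),o["force"].round(1))
E
python3 -c "from h import *;st()"
```

```text
Traceback (most recent call last):
  File "h.py", line 19, in st
    print(round(o["t"],2),o["qpos"].round(3),o["position"].round(4),"x",r[:,0].round(3),"z",r[:,2].round(3),o["opening"].round(3),o["force"].round(1))
                                                                                                            ^^^^^^^^^^^^^^^^^^
AttributeError: 'float' object has no attribute 'round'
```

Request:
{"fn": "step_arm", "kwargs": {"linear": [[-0.04,-0.03,0],[-0.04,-0.03,0],[-0.04,-0.03,0],[-0.04,-0.03,0],[-0.04,-0.03,0],[-0.04,-0.03,0]], "roll": [0,0,0,0,0,0], "fingers": [0,0,0,0,0,0]}}

```text
t: 12.3
position: [0.5715, -0.0968, 0.7054]
eef_rot: [-0.515, 0.537, -0.482, -0.462]
force: [-0.6, -0.3, 0.7]
opening: 0.999
```

```bash
sed -i 's/o\["opening"\].round(3)/round(float(o["opening"]),3)/' h.py
python3 -c "from h import *;st()"
```

```text
12.3 [-0.374  0.229  0.615  0.92  -0.121  1.916  1.746] [ 0.5715 -0.0968  0.7054] x [ 0.107 -0.042 -0.993] z [ 0.     0.999 -0.042] 0.999 [-0.6 -0.3  0.7]
```

The tilt accumulates: it's now 6° outward, and j6 is at its stop. I'll continue.

Request:
{"fn": "step_arm", "kwargs": {"linear": [[-0.045,-0.02,0],[-0.045,-0.02,0],[-0.045,-0.02,0],[-0.045,-0.02,0],[-0.045,-0.02,0],[-0.045,-0.02,0],[-0.045,-0.02,0],[-0.045,-0.02,0]], "roll": [0,0,0,0,0,0,0,0], "fingers": [0,0,0,0,0,0,0,0]}}

```text
t: 13.1
position: [0.5857, -0.0711, 0.8536]
eef_rot: [-0.569, 0.616, -0.406, -0.363]
force: [-0.3, -0.9, 0.6]
opening: 0.999
```

```bash
python3 -c "from h import *;st()"
```

```text
13.1 [-0.431  0.23   0.696  0.61  -0.16   1.916  1.708] [ 0.5857 -0.0711  0.8536] x [ 0.406 -0.087 -0.91 ] z [ 0.014  0.996 -0.089] 0.999 [-0.3 -0.9  0.6]
```

The tilt is now 24° toward the drainer's rear. That clears the board by about 12 mm and still allows the hang. I'll work out the move to a stand-off in front of the mug.

```bash
cat >> h.py <<'E'
def go(target,grasp=False,q=None):
    "tool-axis shift from current TCP to target (grasp=True: target for the grasp point)"
    o=monitor.get_obs();r=rot(o["eef_rot"] if q is None else q).as_matrix()
    t=np.array(target)+(0.008*r[:,0] if grasp else 0)
    v=r.T@(t-o["position"]);print("shift",v.round(4),"len",np.linalg.norm(v).round(3));return v
E
python3 - <<'E'
from h import *
r=rot(monitor.get_obs()["eef_rot"])
q=np.roll((r*R.from_rotvec([.05,0,0])).as_quat(),1)
d=r.as_matrix()[:,0];print(R.from_quat(np.roll(q,-1)).as_matrix().round(3))
g=np.array([.554,.0653,.098])
v=go(g-.15*d,True,q);print((v/16).round(4))
E
```

```text
[[ 0.406 -0.912  0.06 ]
 [-0.087  0.027  0.996]
 [-0.91  -0.41  -0.069]]
shift [0.5205 0.3423 0.1857] len 0.65
[0.0325 0.0214 0.0116]
```

Request:
{"fn": "step_arm", "kwargs": {"linear": [[0,0,0],[0.0325,0.0214,0.0116],[0.0325,0.0214,0.0116],[0.0325,0.0214,0.0116],[0.0325,0.0214,0.0116],[0.0325,0.0214,0.0116],[0.0325,0.0214,0.0116],[0.0325,0.0214,0.0116],[0.0325,0.0214,0.0116],[0.0325,0.0214,0.0116],[0.0325,0.0214,0.0116],[0.0325,0.0214,0.0116],[0.0325,0.0214,0.0116],[0.0325,0.0214,0.0116],[0.0325,0.0214,0.0116],[0.0325,0.0214,0.0116],[0.0325,0.0214,0.0116],[0,0,0]], "roll": [0.05,0,0,0,0,0,0,0,0,0,0,0,0,0,0,0,0,0], "fingers": [0,0,0,0,0,0,0,0,0,0,0,0,0,0,0,0,0,0]}}

```text
t: 14.9
position: [0.4922, 0.076, 0.2227]
eef_rot: [-0.581, 0.602, -0.419, -0.355]
force: [0.3, -0.2, -1.0]
opening: 1.001
```

```bash
python3 - <<'E'
from h import *
st()
m=imaging.camera_model("wrist");a=imaging.capture("wrist")[:,:,::-1].copy()
# overlay predicted mug model
o=np.array([.601,.0625,0]);Rd=R.from_euler("z",-3.4,degrees=True).as_matrix()
ax=np.array([-.6428,0,.766]);pr=np.array([.766,0,.6428]);yy=np.array([0,1,0]);b=np.array([0,0,.042])
th=np.linspace(0,2*np.pi,60)
def dr(P,c): 
    uv=proj("wrist",(Rd@np.array(P).T).T+o,m);cv2.polylines(a,[uv.round().astype(int)],False,c,1)
dr([b+.085*ax+.029*(np.cos(t)*pr+np.sin(t)*yy) for t in th],(0,0,255))
dr([b+.029*(np.cos(t)*pr+np.sin(t)*yy) for t in th],(0,255,0))
dr([[-.043,-.06,.222],[-.043,.06,.222]],(255,0,0))
dr([[-.043,-.06,.212],[-.043,.06,.212]],(255,255,0))
cv2.imwrite("pics/w4.png",a)
E
```

```text
14.9 [-0.815  0.011  0.374  2.276  0.48   0.571  0.716] [0.4922 0.076  0.2227] x [ 0.398 -0.092 -0.913] z [ 0.06   0.995 -0.074] 1.001 [ 0.3 -0.2 -1. ]
```

View pics/w4.png

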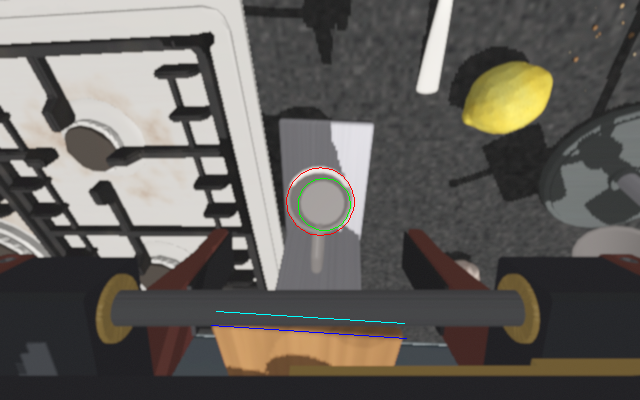

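The model overlay matches: mouth at (320,201), board edge at y≈325–338. I'll go in along the tool axis.

```bash
python3 - <<'E'
from h import *
go([.554,.0653,.098],True)
E
```

```text
shift [ 0.1491 -0.003   0.0027] len 0.149
```

Request:
{"fn": "step_arm", "kwargs": {"linear": [[0.03,-0.0006,0.0005],[0.03,-0.0006,0.0005],[0.03,-0.0006,0.0005],[0.025,-0.0006,0.0005],[0.02,-0.0006,0.0005],[0.013,0,0],[0,0,0],[0,0,0],[0,0,0],[0,0,0],[0,0,0],[0,0,0],[0,0,0],[0,0,0]], "roll": [0,0,0,0,0,0,0,0,0,0,0,0,0,0], "fingers": [0,0,0,0,0,0,0,255,255,255,255,255,255,255], "squeeze": 25}}

```text
t: 16.35
position: [0.5589, 0.0639, 0.0937]
eef_rot: [-0.585, 0.601, -0.417, -0.352]
force: [-4.8, 1.8, 9.0]
opening: 0.653
```

```bash
python3 - <<'E'
from h import *
st()
r=rot(monitor.get_obs()["eef_rot"]).as_matrix()
ax=R.from_euler("z",-3.4,degrees=True).apply([-.6428,0,.766]);print("axis in tool",(r.T@ax).round(3))
print("front in tool",(r.T@[-1,0,0]).round(3),"up",r.T[:,2].round(3))
E
```

```text
16.35 [-0.684  0.381  0.39   2.265  0.483  0.176  0.713] [0.5589 0.0639 0.0937] x [ 0.405 -0.089 -0.91 ] z [ 0.064  0.996 -0.069] 0.653 [-4.8  1.8  9. ]
axis in tool [-0.96   0.273 -0.056]
front in tool [-0.405  0.912 -0.064] up [-0.91  -0.409 -0.069]
```

Opening is 57.5 mm, so the mug is held. I'll draw it 50 mm along its axis, then 60 mm to the front, then up.

Request:
{"fn": "step_arm", "kwargs": {"linear": [[-0.008,0.0023,-0.0005],[-0.008,0.0023,-0.0005],[-0.008,0.0023,-0.0005],[-0.008,0.0023,-0.0005],[-0.008,0.0023,-0.0005],[-0.008,0.0023,-0.0005],[-0.004,0.0012,-0.0002],[-0.0052,0.0119,-0.0008],[-0.0052,0.0119,-0.0008],[-0.0052,0.0119,-0.0008],[-0.0052,0.0119,-0.0008],[-0.0052,0.0119,-0.0008],[0,0,0]], "roll": [0,0,0,0,0,0,0,0,0,0,0,0,0], "fingers": [255,255,255,255,255,255,255,255,255,255,255,255,255]}}

```text
t: 17.65
position: [0.4586, 0.0672, 0.1344]
eef_rot: [-0.584, 0.601, -0.416, -0.353]
force: [-0.2, 0.1, -2.2]
opening: 0.651
```

```bash
python3 - <<'E'
from h import *
st()
cv2.imwrite("pics/s5.png",cv2.resize(imaging.capture("scene")[60:300,200:520,::-1],(640,480)))
E
```

```text
17.65 [-0.731  0.134  0.286  2.435  0.765  0.323  0.369] [0.4586 0.0672 0.1344] x [ 0.405 -0.088 -0.91 ] z [ 0.061  0.996 -0.069] 0.651 [-0.2  0.1 -2.2]
```

View pics/s5.png

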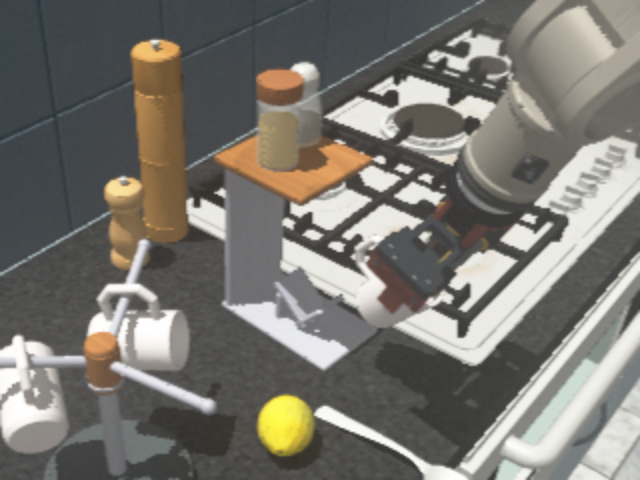

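The mug is out of the drainer and held, with nothing else moved. Next I'll compute where the hole goes after rolling about 90°.

```bash
cat >> h.py <<'E'
Rd=R.from_euler("z",-3.4,degrees=True).as_matrix(); O=np.array([.601,.0625,0])
Mr=Rd@np.array([[0,.766,-.6428],[-1,0,0],[0,.6428,.766]])   # mug axes (cols) in drainer
under=O+Rd@[0,0,.042]
Pt=np.array([.5589,.0639,.0937]);Pr=rot([-.585,.601,-.417,-.352]).as_matrix()
Mt=Pr.T@Mr; hole_t=Pr.T@(under+Mr@[0,.043,.045]-Pt); cen_t=Pr.T@(under+Mr@[0,0,.0425]-Pt)
HUB=np.array([.584,.380]);TH=np.radians(178.5)
def armpt(r): return np.r_[HUB+r*np.array([np.cos(TH),np.sin(TH)]),.172+(r-.014)*.2679]
E
python3 - <<'E'
from h import *
st();print("hole_t",hole_t.round(4),"cen_t",cen_t.round(4),"mug axes in tool\n",Mt.round(3))
r0=rot(monitor.get_obs()["eef_rot"])
for f in (1.3,1.4,1.5,1.57,1.65):
    r=(r0*R.from_rotvec([f,0,0])).as_matrix();M=r@Mt
    print(f,"xm",M[:,0].round(3),"ym",M[:,1].round(3),"zm",M[:,2].round(3),"TCP r=.19",(armpt(.19)-r@hole_t).round(3),"z",r[:,2].round(2))
E
```

```text
17.7 [-0.734  0.135  0.293  2.435  0.762  0.322  0.373] [0.459  0.0655 0.1342] x [ 0.404 -0.089 -0.911] z [ 0.065  0.996 -0.069] 0.651 [ 0.1  0.3 -2.3]
hole_t [ 0.0094 -0.0464  0.0006] cen_t [ 0.0234 -0.0057  0.0025] mug axes in tool
 [[ 0.065 -0.271 -0.96 ]
 [ 0.023 -0.962  0.273]
 [-0.998 -0.04  -0.056]]
1.3 xm [-0.872 -0.219 -0.437] ym [ 0.03  -0.916  0.401] zm [-0.488  0.337  0.805] TCP r=.19 [0.381 0.431 0.219] z [0.9  0.24 0.37]
1.4 xm [-0.884 -0.121 -0.452] ym [-0.058 -0.93   0.363] zm [-0.464  0.347  0.815] TCP r=.19 [0.385 0.431 0.221] z [0.91 0.14 0.39]
1.5 xm [-0.886 -0.022 -0.462] ym [-0.146 -0.934  0.325] zm [-0.439  0.355  0.825] TCP r=.19 [0.39  0.432 0.223] z [0.91 0.04 0.4 ]
1.57 xm [-0.883  0.047 -0.468] ym [-0.207 -0.932  0.297] zm [-0.422  0.359  0.832] TCP r=.19 [0.393 0.432 0.224] z [ 0.91 -0.03  0.41]
1.65 xm [-0.873  0.126 -0.471] ym [-0.277 -0.923  0.266] zm [-0.401  0.362  0.841] TCP r=.19 [0.396 0.432 0.226] z [ 0.9  -0.11  0.41]
```

Request:
{"fn": "step_arm", "kwargs": {"linear": [[-0.0273,-0.0123,-0.0021],[-0.0273,-0.0123,-0.0021],[-0.0273,-0.0123,-0.0021],[-0.0273,-0.0123,-0.0021],[-0.0273,-0.0123,-0.0021],[0,0,0],[0,0,0],[0,0,0],[0,0,0],[0,0,0],[0,0,0],[0,0,0],[0,0,0],[0,0,0],[0,0,0],[0,0,0],[0,0,0]], "roll": [0,0,0,0,0,0.136,0.136,0.136,0.136,0.136,0.136,0.136,0.136,0.136,0.136,0.14,0], "fingers": [255,255,255,255,255,255,255,255,255,255,255,255,255,255,255,255,255]}}

```text
t: 19.4
position: [0.4596, 0.0643, 0.2832]
eef_rot: [0.836, -0.04, 0.546, -0.028]
force: [0.1, -0.4, -2.2]
opening: 0.648
```

```bash
python3 - <<'E'
from h import *
st();r=rot(monitor.get_obs()["eef_rot"]).as_matrix();print((r@Mt).round(3))
A=armpt(.20)-r@hole_t;v=go(A);print(A.round(3),(v/11).round(4))
E
```

```text
19.4 [-0.558 -0.132  0.089  2.247  0.419  0.735 -0.723] [0.4596 0.0643 0.2832] x [ 0.401 -0.091 -0.911] z [0.916 0.036 0.4  ] 0.648 [ 0.1 -0.4 -2.2]
[[-0.888 -0.149 -0.436]
 [-0.019 -0.934  0.357]
 [-0.46   0.325  0.826]]
shift [-0.0127  0.3714 -0.0828] len 0.381
[0.38  0.432 0.226] [-0.0012  0.0338 -0.0075]
```

```bash
python3 - <<'E'
from h import *
r=rot(monitor.get_obs()["eef_rot"]).as_matrix()
print((r.T@[-.085,.236,-.02]/7).round(4),(r.T@[.005,.132,-.037]/5).round(4))
E
```

```text
[-0.0053  0.0338 -0.0111] [ 0.0048  0.027  -0.0011]
```

Request:
{"fn": "step_arm", "kwargs": {"linear": [[-0.0053,0.0338,-0.0111],[-0.0053,0.0338,-0.0111],[-0.0053,0.0338,-0.0111],[-0.0053,0.0338,-0.0111],[-0.0053,0.0338,-0.0111],[-0.0053,0.0338,-0.0111],[-0.0053,0.0338,-0.0111],[0.0048,0.027,-0.0011],[0.0048,0.027,-0.0011],[0.0048,0.027,-0.0011],[0.0048,0.027,-0.0011],[0.0048,0.027,-0.0011],[0,0,0],[0,0,0]], "roll": [0,0,0,0,0,0,0,0,0,0,0,0,0,0], "fingers": [255,255,255,255,255,255,255,255,255,255,255,255,255,255]}}

```text
t: 20.8
position: [0.3785, 0.4326, 0.2247]
eef_rot: [0.836, -0.043, 0.546, -0.027]
force: [0.9, -0.4, -1.9]
opening: 0.65
```

```bash
python3 - <<'E'
from h import *
st();o=monitor.get_obs();r=rot(o["eef_rot"]).as_matrix();H=o["position"]+r@hole_t;print("hole",H.round(4),"arm",armpt(.2).round(4))
def draw(n,a):
    m=imaging.camera_model(n);M=r@Mt
    L=[H+M@[0,.014*np.cos(t),.0195*np.sin(t)] for t in np.linspace(0,6.28,40)]
    cv2.polylines(a,[(proj(n,L,m)*4).round().astype(int)],False,(0,0,255),1,shift=2)
    P=[armpt(.03),armpt(.13)];cv2.polylines(a,[(proj(n,P,m)*4).round().astype(int)],False,(0,255,0),1,shift=2)
    return proj(n,[H,armpt(.13)],m)
out=[]
for n in("scene","top","wrist"):
    a=imaging.capture(n)[:,:,::-1].copy();uv=draw(n,a);print(n,uv.round(1))
    if n=="wrist": out.append(cv2.resize(a,(480,300)));continue
    c=uv.mean(0).round().astype(int);x,y=np.clip(c[0]-50,0,540),np.clip(c[1]-37,0,325)
    print("crop",x,y);out.append(cv2.resize(a[y:y+75,x:x+100],(400,300),interpolation=2))
cv2.imwrite("pics/f6.png",np.vstack([np.hstack(out[:2]),cv2.copyMakeBorder(out[2],0,0,0,320,0)]))
E
```

```text
20.8 [-0.936  0.293 -0.312  1.935  0.632  0.978 -1.585] [0.3785 0.4326 0.2247] x [ 0.402 -0.093 -0.911] z [0.916 0.042 0.4  ] 0.65 [ 0.9 -0.4 -1.9]
hole [0.3829 0.3856 0.2212] arm [0.3841 0.3852 0.2218]
scene [[340.1 278.8]
 [304.9 263.1]]
crop 272 234
top [[241.4 285.9]
 [245.6 250.7]]
crop 193 231
wrist [[317.9 327. ]
 [402.7 286.7]]
```

View pics/f6.png

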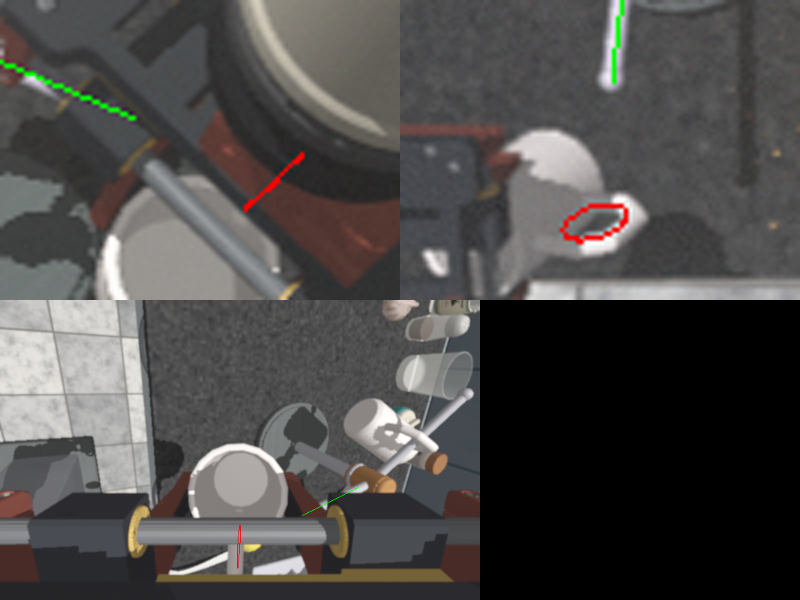

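The predicted hole (red) coincides with the real one in the top view. The arm tip lies about 2 mm left of the model, so I'll allow for that and thread the arm.

```bash
python3 - <<'E'
from h import *
o=monitor.get_obs();r=rot(o["eef_rot"]).as_matrix();H=o["position"]+r@hole_t
a=r.T@(armpt(.15)+[0,.002,0]-H);b=r.T@(armpt(.086)-armpt(.15))
print((a/5).round(4),(b/9).round(4))
E
```

```text
[0.0066 0.0005 0.0082] [0.0046 0.     0.0057]
```

Request:
{"fn": "step_arm", "kwargs": {"linear": [[0.0066,0.0005,0.0082],[0.0066,0.0005,0.0082],[0.0066,0.0005,0.0082],[0.0066,0.0005,0.0082],[0.0066,0.0005,0.0082],[0.0046,0,0.0057],[0.0046,0,0.0057],[0.0046,0,0.0057],[0.0046,0,0.0057],[0,0,0]], "roll": [0,0,0,0,0,0,0,0,0,0], "fingers": [255,255,255,255,255,255,255,255,255,255]}}

```text
t: 21.95
position: [0.4585, 0.4328, 0.204]
eef_rot: [0.837, -0.041, 0.545, -0.028]
force: [0.5, 0.2, -1.6]
opening: 0.65
```

```bash
python3 - <<'E'
from h import *
st();o=monitor.get_obs();r=rot(o["eef_rot"]).as_matrix();H=o["position"]+r@hole_t;print("hole",H.round(4),"arm .12",armpt(.12).round(4))
a=imaging.capture("top")[:,:,::-1]
m=imaging.camera_model("wrist");b=imaging.capture("wrist")[:,:,::-1]
c=proj("top",[H])[0].astype(int);print(c)
A=cv2.resize(a[c[1]-40:c[1]+35,c[0]-50:c[0]+50],(400,300),interpolation=2)
cv2.imwrite("pics/f7.png",np.hstack([A,cv2.resize(b[200:400,200:467],(400,300))]))
E
```

```text
21.95 [-0.853  0.379 -0.266  1.862  0.664  0.914 -1.492] [0.4585 0.4328 0.204 ] x [ 0.404 -0.092 -0.91 ] z [0.915 0.038 0.402] 0.65 [ 0.5  0.2 -1.6]
hole [0.4627 0.3859 0.2004] arm .12 [0.464  0.3831 0.2004]
[244 246]
```

View pics/f7.png

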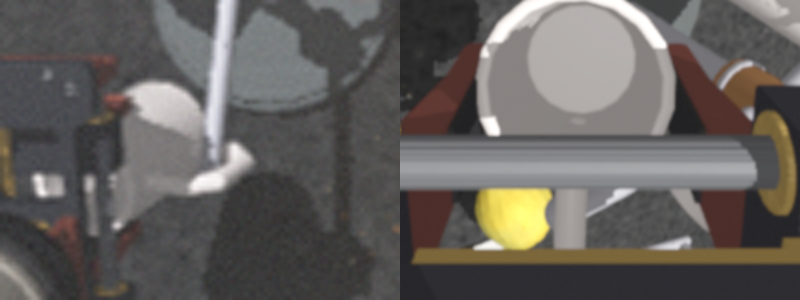

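The tip is inside the handle loop (crop at (215,165)) and there's no contact force. I'll go on to mid-arm.

Request:
{"fn": "step_arm", "kwargs": {"linear": [[0.0046,0,0.0057],[0.0046,0,0.0057],[0.0046,0,0.0057],[0.0046,0,0.0057],[0.0037,0,0.0046],[0,0,0]], "roll": [0,0,0,0,0,0], "fingers": [255,255,255,255,255,255]}}

```text
t: 22.65
position: [0.4925, 0.4318, 0.1948]
eef_rot: [0.837, -0.041, 0.545, -0.028]
force: [-0.1, -1.1, -1.2]
opening: 0.648
```

```bash
python3 - <<'E'
from h import *
st();o=monitor.get_obs();r=rot(o["eef_rot"]).as_matrix();H=o["position"]+r@hole_t;print("hole",H.round(4),"arm .088",armpt(.088).round(4))
M=r@Mt;print(M.round(3)); print("g rel hole in mug", (Mt.T@(np.array([-.008,0,0])-hole_t)).round(4))
E
```

```text
22.65 [-0.818  0.419 -0.249  1.825  0.672  0.891 -1.449] [0.4925 0.4318 0.1948] x [ 0.403 -0.092 -0.91 ] z [0.915 0.038 0.402] 0.648 [-0.1 -1.1 -1.2]
hole [0.4967 0.3849 0.1912] arm .088 [0.496  0.3823 0.1918]
[[-0.886 -0.148 -0.438]
 [-0.021 -0.934  0.358]
 [-0.462  0.326  0.824]]
g rel hole in mug [ 0.0006 -0.0399  0.0294]
```

At r ≈ 0.087. I'll loosen the grip and lower, so the handle takes the load on the arm and the mug pivots gently between the pads.

Request:
{"fn": "step_arm", "kwargs": {"linear": [[0,0,0],[0.0036,0.0004,-0.0016],[0.0036,0.0004,-0.0016],[0.0036,0.0004,-0.0016],[0.0036,0.0004,-0.0016],[0.0036,0.0004,-0.0016],[0,0,0],[0,0,0]], "roll": [0,0,0,0,0,0,0,0], "fingers": [255,255,255,255,255,255,255,255], "squeeze": 4}}

```text
t: 23.45
position: [0.4913, 0.4325, 0.1752]
eef_rot: [0.837, -0.041, 0.546, -0.027]
force: [1.8, -2.3, 0.5]
opening: 0.65
```

```bash
python3 -c "from h import *;st()"
```

```text
23.45 [-0.827  0.441 -0.242  1.842  0.695  0.86  -1.481] [0.4913 0.4325 0.1752] x [ 0.403 -0.091 -0.911] z [0.915 0.039 0.401] 0.65 [ 1.8 -2.3  0.5]
```

Request:
{"fn": "step_arm", "kwargs": {"linear": [[0.0036,0.0006,-0.0016],[0.0036,0.0006,-0.0016],[0.0036,0.0006,-0.0016],[0.0036,0.0006,-0.0016],[0.0036,0.0006,-0.0016],[0,0,0],[0,0,0]], "roll": [0,0,0,0,0,0,0], "fingers": [255,255,255,255,255,255,255], "squeeze": 3}}

```text
t: 24.15
position: [0.491, 0.434, 0.1552]
eef_rot: [0.837, -0.041, 0.546, -0.027]
force: [-0.1, -1.1, -0.8]
opening: 0.671
```

```bash
python3 - <<'E'
from h import *
st()
a=imaging.capture("top")[:,:,::-1];b=imaging.capture("scene")[:,:,::-1];c=imaging.capture("wrist")[:,:,::-1]
cv2.imwrite("pics/f8.png",np.vstack([np.hstack([cv2.resize(a[150:270,165:325],(400,300),interpolation=2),cv2.resize(b[180:300,200:360],(400,300),interpolation=2)]),cv2.copyMakeBorder(cv2.resize(c,(480,300)),0,0,0,320,0)]))
E
```

```text
24.15 [-0.836  0.467 -0.232  1.855  0.719  0.83  -1.514] [0.491  0.434  0.1552] x [ 0.403 -0.09  -0.911] z [0.915 0.04  0.401] 0.671 [-0.1 -1.1 -0.8]
```

View pics/f8.png

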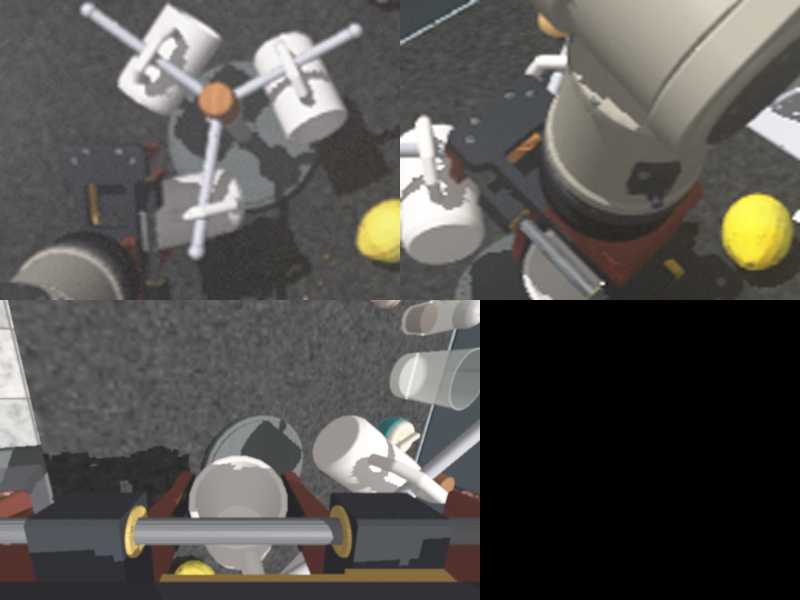

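The handle is over the arm and the mug hangs left of it, mostly under it. The tip has drifted about 2° (tip at (243.4,250), was (245.8,251)). I'll release and back out along the tool axis.

Request:
{"fn": "step_arm", "kwargs": {"linear": [[0,0,0],[0,0,0],[0,0,0],[0,0,0],[0,0,0],[0,0,0],[-0.01,0.001,0],[-0.015,0.001,0],[-0.02,0.001,0],[-0.025,0.001,0],[-0.03,0,0],[-0.03,0,0],[0,0,0]], "roll": [0,0,0,0,0,0,0,0,0,0,0,0,0], "fingers": [120,90,60,30,0,0,0,0,0,0,0,0,0]}}

```text
t: 25.6
position: [0.4374, 0.453, 0.2792]
eef_rot: [0.838, -0.039, 0.544, -0.024]
force: [-0.6, -0.3, 0.1]
opening: 0.997
```

```bash
python3 - <<'E'
from h import *
st()
a=imaging.capture("top")[:,:,::-1];b=imaging.capture("scene")[:,:,::-1]
cv2.imwrite("pics/f9.png",np.hstack([cv2.resize(a[140:290,185:285],(400,600),interpolation=2),cv2.resize(b[180:330,210:310],(400,600),interpolation=2)]))
E
```

```text
25.6 [-0.871  0.305 -0.299  1.781  0.593  1.051 -1.427] [0.4374 0.453  0.2792] x [ 0.407 -0.082 -0.91 ] z [0.913 0.04  0.405] 0.997 [-0.6 -0.3  0.1]
```

View pics/f9.png

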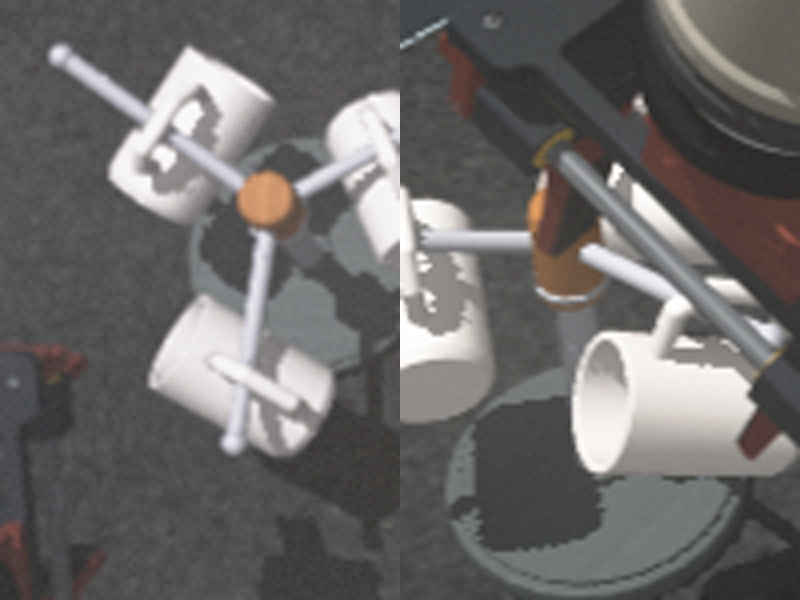

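The mug hangs on the empty arm, swinging freely. I'll measure the arm angle and plan a slight push back.

```bash
python3 - <<'E'
from h import *
c=np.array([.5845,.380]);
for uv in[(243.2,250.8),(245.8,251),(200,153.8)]:
    p=onz("top",uv,.203);print(p.round(4),np.degrees(np.arctan2(p[1]-c[1],p[0]-c[0])).round(1))
# refine tip: mask bright ball
T=onz("top",(243.2,250.8),.203)
st();r=rot(monitor.get_obs()["eef_rot"]).as_matrix();print(r.round(3))
# TCP so the fingertip centre line (5 mm ahead of TCP) is beside the tip at r=.124, clear by 25 mm in +y
t=np.array([T[0]+.006,T[1]+.035,.200])+0*r[:,0]
v=go(t);print("then -y in tool",(r.T@[0,-1,0]).round(3))
E
```

```text
[0.4538 0.3883 0.203 ] 176.4
[0.4535 0.383  0.203 ] 178.7
[0.6567 0.4885 0.203 ] 56.4
25.7 [-0.87   0.309 -0.297  1.785  0.594  1.049 -1.428] [0.4384 0.4501 0.275 ] x [ 0.405 -0.089 -0.91 ] z [0.914 0.039 0.403] 1.001 [ 0.   0.2 -0.7]
[[ 0.405 -0.     0.914]
 [-0.089  0.995  0.039]
 [-0.91  -0.097  0.403]]
shift [ 0.0793 -0.0194 -0.0117] len 0.082
then -y in tool [ 0.089 -0.995 -0.039]
```

The angle is 176.4°. I'll nudge the ball tip about 8 mm toward −y with closed fingertips, tracking the left arm's tip numerically in the top view.

```bash
cat >> h.py <<'E'
def headmove(save=False):
    g=cv2.cvtColor(imaging.capture("top"),cv2.COLOR_RGB2GRAY)
    if save: cv2.imwrite("pics/ref.png",g)
    f=cv2.imread("pics/ref.png",0);t=f[147:161,193:207]
    t=cv2.resize(t,None,fx=8,fy=8,interpolation=2);s=cv2.resize(g[132:176,178:222],None,fx=8,fy=8,interpolation=2)
    _,v,_,l=cv2.minMaxLoc(cv2.matchTemplate(s,t,cv2.TM_CCOEFF_NORMED))
    uv=np.array([200+l[0]/8-15,154+l[1]/8-15]);p=onz("top",uv,.203);c=np.array([.5845,.380])
    print("tip2",uv,round(v,3),"angle empty",np.degrees(np.arctan2(p[1]-c[1],p[0]-c[0])).round(2)+120)
E
python3 -c "from h import *;headmove(True)"
```

```text
tip2 [200. 154.] 1.0 angle empty 176.5
```

Request:
{"fn": "step_arm", "kwargs": {"linear": [[0,0,0],[0,0,0],[0,0,0],[0,0,0],[0,0,0],[0,0,0],[0,0,0],[0,0,0],[0,0,0],[0.0185,-0.005,-0.0023],[0.0185,-0.005,-0.0023],[0.0185,-0.005,-0.0023],[0.0185,-0.005,-0.0023],[0,0,0],[0.0003,-0.004,-0.0002],[0.0003,-0.004,-0.0002],[0.0003,-0.004,-0.0002],[0.0002,-0.002,0],[0.0002,-0.002,0],[0,0,0]], "roll": [0,0,0,0,0,0,0,0,0,0,0,0,0,0,0,0,0,0,0,0], "fingers": [255,255,255,255,255,255,255,255,255,255,255,255,255,255,255,255,255,255,255,255]}}

```text
t: 27.75
position: [0.4604, 0.4061, 0.2048]
eef_rot: [0.837, -0.041, 0.545, -0.027]
force: [-0.0, -0.8, -0.3]
opening: 0.008
```

```bash
python3 -c "from h import *;st();headmove()"
```

```text
27.75 [-0.824  0.346 -0.261  1.91   0.663  0.885 -1.472] [0.4604 0.4061 0.2048] x [ 0.404 -0.091 -0.91 ] z [0.915 0.039 0.402] 0.008 [-0.  -0.8 -0.3]
tip2 [200. 154.] 0.999 angle empty 176.5
```

Request:
{"fn": "step_arm", "kwargs": {"linear": [[0.0002,-0.002,0],[0.0002,-0.002,0],[0.0002,-0.002,0],[0.0001,-0.0015,0],[0,0,0]], "roll": [0,0,0,0,0], "fingers": [255,255,255,255,255]}}

```text
t: 28.3
position: [0.4605, 0.3986, 0.2046]
eef_rot: [0.837, -0.041, 0.545, -0.027]
force: [-0.7, 1.7, -0.1]
opening: 0.004
```

```bash
python3 -c "from h import *;st();headmove()"
```

```text
28.3 [-0.816  0.337 -0.26   1.923  0.662  0.877 -1.466] [0.4605 0.3986 0.2046] x [ 0.403 -0.091 -0.91 ] z [0.915 0.039 0.402] 0.004 [-0.7  1.7 -0.1]
tip2 [198.25  156.375] 0.992 angle empty 179.24
```

Request:
{"fn": "step_arm", "kwargs": {"linear": [[0.0001,-0.0015,0],[0,0,0],[0,0.003,0],[0,0.006,0],[0,0.012,0],[-0.02,0.01,0],[-0.04,0,0],[-0.04,0,0],[-0.04,0,0],[-0.03,-0.03,-0.01],[0,-0.04,-0.02],[0,-0.04,-0.02],[0,-0.04,-0.02],[0,-0.04,0],[0,-0.04,0],[0,-0.04,0],[0,0,0],[0,0,0]], "roll": [0,0,0,0,0,0,0,0,0,0,0,0,0,0,0,0,0,0], "fingers": [255,255,255,255,255,255,255,255,255,255,255,255,255,255,255,255,255,255]}}

```text
t: 30.15
position: [0.3279, 0.1725, 0.3557]
eef_rot: [0.837, -0.041, 0.545, -0.027]
force: [-0.3, 0.1, -0.8]
opening: 0.002
```

```bash
python3 - <<'E'
from h import *
st();headmove()
a=imaging.capture("top")[:,:,::-1];b=imaging.capture("scene")[:,:,::-1]
cv2.imwrite("pics/f10.png",np.hstack([cv2.resize(a[110:290,185:425],(400,300),interpolation=2),cv2.resize(b[60:360,150:550],(400,300),interpolation=2)]))
E
```

```text
30.15 [-0.757 -0.31  -0.194  2.208  0.376  1.093 -1.078] [0.3279 0.1725 0.3557] x [ 0.405 -0.09  -0.91 ] z [0.914 0.038 0.403] 0.002 [-0.3  0.1 -0.8]
tip2 [198.    156.875] 0.992 angle empty 179.76
```

View pics/f10.png

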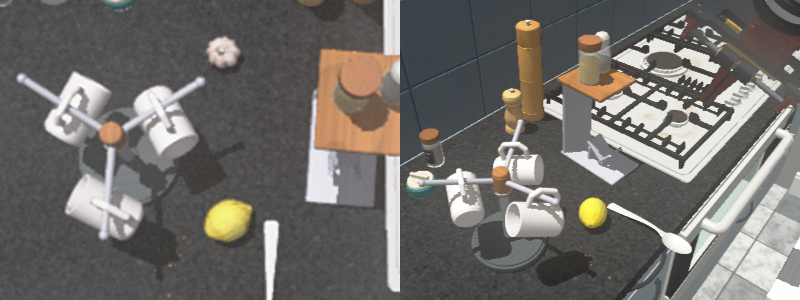

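The mug hangs on the front arm and the bystanders are in place. I'll wait 2 s for any swing to die out, check stillness numerically, then hand in.

Request:
{"fn": "step_arm", "kwargs": {"linear": [[0,0,0],[0,0,0],[0,0,0],[0,0,0],[0,0,0],[0,0,0],[0,0,0],[0,0,0],[0,0,0],[0,0,0],[0,0,0],[0,0,0],[0,0,0],[0,0,0],[0,0,0],[0,0,0],[0,0,0],[0,0,0],[0,0,0],[0,0,0]], "roll": [0,0,0,0,0,0,0,0,0,0,0,0,0,0,0,0,0,0,0,0], "fingers": [255,255,255,255,255,255,255,255,255,255,255,255,255,255,255,255,255,255,255,255]}}

```text
t: 32.3
position: [0.3278, 0.1721, 0.355]
eef_rot: [0.837, -0.041, 0.545, -0.027]
force: [-0.6, -0.2, 0.0]
opening: 0.008
```

```bash
python3 - <<'E'
from h import *
from cell import job
f=[imaging.capture("top")[215:265,220:275].astype(int) for _ in range(6)]
d=[np.abs(f[i+1]-f[i]).mean().round(2) for i in range(5)]+[np.abs(f[5]-f[0]).mean().round(2)]
print(d);headmove();st()
if d[-1]<d[0]*1.5+1: job.hand_in();print("handed in")
E
```

```text
[np.float64(2.09), np.float64(2.08), np.float64(2.02), np.float64(1.99), np.float64(2.01), np.float64(2.03)]
tip2 [198.    156.875] 0.992 angle empty 179.76
32.65 [-0.757 -0.309 -0.194  2.208  0.376  1.093 -1.077] [0.3278 0.1722 0.355 ] x [ 0.404 -0.091 -0.91 ] z [0.915 0.039 0.402] 0.007 [-0.3 -0.4 -0.5]
the job is handed in; nothing more can be done
handed in
```

The white mug hangs by its handle on the empty carousel arm, which faces the front. I handed the job in at about 32.7 s.

- **Turning the carousel:** I straddled the empty arm with the fingers and turned it to the front.
- **Tilting the tool:** A vertical tool could not get under the board, and the moves have no tilt command. I pushed the arm past its reach limit high up, which tilted the tool about 24° towards the drainer.
- **Taking and hanging the mug:** I gripped the mug (57.5 mm opening) and drew it along its axis, then to the front. I rolled it about 86°, threaded the handle over the arm and lowered it with a loose grip before releasing.

**What disagreed:** Hanging the mug turned the arm to about 176.5°. I nudged it back by its ball tip with closed fingers.

**Last checks:**
- **Arm angle:** it measures 179.8°, give or take about 1°.
- **Stillness:** the mug shows no motion above image noise over 0.25 s.
- **Clearance:** the robot is clear of everything, with about zero force at the wrist.
- **Bystanders:** the lemon, garlic, spoon, jar and shaker look unmoved in the last picture. I did not measure their positions.

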